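# Clamp the sample cell in the quick-release vise

## Robot

A 6-joint arm with a two-finger parallel gripper is mounted at the origin on the work surface; the furniture and walls round the work are solid. World frame = base frame: x ahead of the robot, y to its left, z up, the work surface at z = 0. Lengths are in m, angles in rad, forces in N, time in s.
With the tool pointing down it reaches from about 0.35 to 0.95 m from the base axis. Payload 17.4 kg.
Tool frame: the origin (TCP) lies midway between the tips of the shut fingers; the grasp point (between the pads) lies env.grasp_offset behind it (env.grasp_offset is the distance from the TCP to the grasp point, in m); y points along the fingers, x is the direction in which the jaws open and shut, and the axes are right-handed (so a half turn about y gives the same grasp; the last joint's range is limited). The gripper opens to 93 mm and grips with 3 to 60 N. Pads are 15 mm wide; open, the fingers measure 128 mm over their backs; the gripper's body (75 mm by 188 mm) begins 65 mm behind the grasp point.
Start: joints at [1.309, 0.116, 1.442, -0, 1.584, -0.038], TCP at [0.15, 0.658, 0.219] pointing down, gripper open.
Joint ranges: [-2.83, 2.83], [-0.83, 2.19], [0.07, 2.5], [-1.14, 4.28], [0.01, 3], [-2.97, 2.97]. Speed limits (rad/s): [1.89, 1.89, 2.22, 3.14, 3.14, 3.14].

## Interface

Orientations are given as a 3x3 rotation matrix whose columns are the frame's x, y, z axes.
In Python, from plant import env gives the robot as it stands. Calls block until the motion is done:
- env.move_pose(position, orientation): joint-space move of the TCP to a pose.
- env.move_l(position, feed=0.15, frame=None, until_force=None): straight line of the TCP; frame=None keeps the orientation; feed is the mean speed in m/s. With until_force (N) it stops when the force on the tool has changed by that much, and returns True; else False.
- env.move_j(angles): joint-space move.
- env.set_gripper(opening, grasp_force=None): finger opening in m; grasp_force is the grip in N (None keeps the last); returns when the fingers have stopped.
- env.wait(seconds).
- env.solve_ik(position, orientation): joint angles nearest the present ones, or None.
- env.camera(name): name is "scene" or "top" or "wrist"; returns a dict with "img" (384x512x3 uint8, blue, green, red), "range_z" (384x512 float32, m along the optical axis (not along the pixel's ray), 0 where there is no reading), "intrinsics" (3x3 intrinsics, pixels), "xyz" and "rotation" of the camera in the world. Camera axes: x right, y down, z forward; pixel columns grow to the right and rows downward; lengths in m; the calibration is good to about 2 mm. A picture is of the moment at which its call begins.
A pose or a line that the arm cannot do raises env.MotionError and nothing moves.
- env.hand_in(): hands the job in, once; it reports no verdict.
Trained networks look in the newest picture that a camera, given by its name, has taken for a name from the list of things; names that differ only in an ending like _2 or _b are one class to them, and where a whole thing is asked for, a point or a joint stands for the part that bears it (a point fixed in the world has none). Each returns a list of dicts, best first, with "p" (0 to 1); they miss things now and then, are a little off and sometimes report something else, mostly with a low value. They report only what shows in the picture. A call takes as long as a camera call. They do not tell look-alikes from the thing itself.
- env.masks_of(camera, thing): "pixels" (384x512 bool, what is visible of it) and "xy" ([column, row] in pixels, amid what is visible of it).
Readings, each from a call of its own:
- env.get_clock(): time.
- env.get_qpos(): joint angles.
- env.get_qd(): joint speeds.
- env.get_joint_efforts(): joint torques, N m.
- env.get_tool_pos(): TCP position.
- env.get_tcp_rot(): TCP orientation.
- env.get_wrist_force(): force on the tool from outside, world axes, zero at the start.
- env.get_torque(): the same for the moment, N m.
- env.get_width(): finger opening in m.
Only numpy, scipy, OpenCV 4.12 (cv2) and the standard library are available. Lean on these libraries where they do the work, as an engineer would, in place of code of your own. Each camera call takes 0.05 s, during which the arm holds its last target. There are 200 camera calls.

## Task

Clamp the sample cell in the small vise so that it can be brushed clean: hold the orange quick-release lever fully down and slide the front jaw up until the cell just sits against both jaws, let the lever spring back up, then turn the four-spoked handle clockwise until the cell is held firmly between the jaws. The cell is fragile, so squeeze it neither with the slide nor with the screw harder than a firm hold, do not force the vise, and leave the beaker and the dropper bottle where they are.

Things in the scene. Friction and masses are not known exactly. Their poses are not given: they have to be found in the camera images.
- vise: Grey quick-release bench vise, fixed to the worktop, 195 mm long, 66 mm wide; origin on the worktop under its middle. Its x axis is the slide direction, from the handle end towards the fixed rear jaw; y is its left, z up. The bed's top is 12 mm up; two black supports on it carry the cell, 22 mm up. The face of the fixed rear jaw (66 mm wide, to 72 mm up) is at x = +57 mm. On the bed's right (-y) side runs a steel rack of 7 mm pitch into which the lever's tooth drops.
- carriage (a joint): Position of the sliding carriage in m, 0 = fully open, growing as the front jaw goes towards the fixed jaw (55 mm of travel). The carriage is a grey block, 34 x 56 mm, top 73 mm above the worktop, that carries the lever, the front jaw and the screw; at 0 it lies from x = -96 to -62 mm of the vise. It slides only along the vise's x, with about 1.5 N of friction, and only while the lever is held down.
- release_lever (a joint): angle of the orange quick-release lever in rad: 0 = up, tooth in the rack and slide locked; 0.35 = pressed fully down on its stop. The slide is free above about 0.26. A spring brings it back up (about 4 N at the paddle to start it, 7 N fully down, where the paddle's middle is 9 mm lower). If the tooth should land on top of a rack tooth it stays at about 0.2 until the screw pushes the carriage back by a mm or two.
- paddle (a point): middle of the top of the lever's orange thumb paddle, 40 mm above the worktop when up, on the right (-y) side of the carriage; it tilts with the lever. The paddle is 44 mm along the vise's x and 36 mm along y; its +x edge (from 18 to 22 mm ahead of this point) is a lip standing 14 mm above the paddle's top, against which the slide can be pushed.
- jaw: Front jaw with the screw, carried by the carriage; a plate 13 x 58 mm, from 24 to 68 mm above the worktop, with a rubber face towards the cell. Clamping force means the contact force between this jaw and the cell: under 15 N is loose, 25 to 60 N is a firm hold, over 90 N cracks the cell.
- jaw_face (a point): middle of the front jaw's rubber face, 46 mm above the worktop; x points along the vise's x at the cell
- screw (a joint): turn of the handle in rad, growing clockwise as seen from the handle end (the uppermost spoke moves to the vise's right, -y), range -0.1 to 6.3. It feeds the front jaw 2 mm per rad (12.6 mm a turn) out of the carriage. It stays where it is left: turning takes about 0.2 N m without load, and 0.002 N m more per newton of clamping force (0.28 N m at 40 N).
- hub (a point): centre of the handle's hub, 57 mm above the worktop, at the handle end of the screw, 59 mm behind the middle of the block when the screw is at 0. Four round spokes of 9 mm thickness stand off the hub's axis at 90 degrees to each other, each reaching 42 mm from the axis, all in the plane across the vise's x through this point. At screw = 0 one spoke points straight up.
- sample_cell: Dark open sample cell, 60 mm along the vise's x (between the jaws), 36 mm across, 30 mm high, with a short blue handle that sticks out to the left; 70 g, loose on the supports, standing 1 to 5 mm short of the fixed jaw and up to 0.04 rad askew; clamping squares it. Origin at its underside, 14 mm left of its middle.
- cell (a point): middle of the sample cell, half-way up; its face towards the front jaw is 30 mm from it
- beaker: Glass beaker, 48 mm wide, 58 mm high, standing on the worktop to the right of the vise; origin under its middle. Leave it alone.
- dropper: Small brown dropper bottle, 31 mm wide, 70 mm high, standing close to the left of the vise; origin under its middle. Leave it alone.
Mind the look-alikes: they are no part of the job. There is more than one size of the sample_cell; the one meant has the size given above.

How it is judged:
On the way, in this order (a step that is already met when the one before it is completed fails the run):
1. the release lever is pressed down while the jaw is still well off the cell (value of joint release_lever above 0.26 rad and x of cell in the frame of jaw_face above 0.04 m), for 0.15 s.
2. with the lever held down the jaw is slid to within 4 mm of the cell (value of joint release_lever above 0.2 rad and x of cell in the frame of jaw_face below 0.034 m), for 0.05 s.
3. the lever is let up (value of joint release_lever below 0.25 rad), for 0.1 s.
4. the screw clamps the cell with at least 15 N, nothing touching the lever (contact force between jaw and sample_cell above 15 N and contact force between each of the arm, the fingers and release_lever below 0.1 N and value of joint release_lever below 0.1 rad), for 0.3 s.
At the end, for the whole second after the job is handed in: The cell stands upright on its supports, against the fixed jaw (within 3 mm), clamped by the front jaw with 15 to 90 N; the lever is up with its tooth in the rack (below 0.1 rad); all at rest (contact force between jaw and sample_cell between 15 and 90 N and value of joint release_lever below 0.1 rad and angle between sample_cell's own z axis and vertical below 0.08 rad and x of cell in the frame of vise above 0.024 m and z of cell in the frame of vise below 0.042 m and linear speed of sample_cell below 0.01 m/s); the robot touches nothing.
It fails at once if the cell is squeezed with more than 90 N (contact force between jaw and sample_cell above 90 N).
It fails at once if the robot pushes on the vise with more than 45 N (contact force between any of the arm, the fingers and vise above 45 N).
It fails at once if the robot pushes the sample cell itself (contact force between any of the arm, the fingers and sample_cell above 2 N).
It fails at once if the beaker or the dropper bottle is moved more than 15 mm (distance of any of beaker, dropper from where it was at the start of the episode above 0.015 m).
It also fails if it takes over 72 s, if anything falls off the work surface, if the arm or the gripper's body presses on something with over 40 N, if the wrist force passes 120 N, or if a joint passes its speed limit or range.

## Working session

There is one attempt and no reset: what is moved stays moved. The work goes in short steps, each a Python script; the robot and the scene stay as the last script left them, time stands still between calls to the robot, and variables do not carry over. Pictures are saved under pics/ and viewed, about 8 in all and at most 12, crops included, and the job is handed in when it is done.

```bash
ls; mkdir -p pics
cat > h.py <<'E'
import numpy as np, cv2
from plant import env
def pts(c, m):
    v,u=np.nonzero(m&(c["range_z"]>0)); z=c["range_z"][v,u]; K=c["intrinsics"]
    P=np.stack([(u-K[0,2])/K[0,0]*z,(v-K[1,2])/K[1,1]*z,z],1)
    return P@np.array(c["rotation"]).T+np.array(c["xyz"])
E
python3 - <<'E'
from h import *
ims=[]
for n in("scene","top"):
    c=env.camera(n); cv2.imwrite(f"pics/{n}1.png",c["img"]); print(n,c["xyz"],np.round(c["rotation"],2).tolist(),c["intrinsics"][0][0])
    for t in("vise","carriage","paddle","jaw","hub","sample_cell","beaker","dropper"):
        for d in env.masks_of(n,t)[:3]:
            p=pts(c,d["pixels"]); print(t,round(d["p"],2),np.round(d["xy"]),len(p),np.round(np.median(p,0),3) if len(p) else'')
    ims.append(c["img"])
cv2.imwrite("pics/a.png",cv2.resize(np.hstack(ims),(800,300)))
print(env.get_clock(),env.grasp_offset,env.get_tcp_rot())
E
```

```text
pics
scene [0.20758618 0.23599935 0.62355566] [[-0.89, -0.29, 0.35], [-0.46, 0.59, -0.67], [-0.01, -0.76, -0.66]] 366.42166816844406
vise 0.84 [249. 206.] 2110 [ 0.51  -0.279  0.056]
carriage 0.77 [254. 206.] 1394 [ 0.501 -0.28   0.058]
jaw 0.84 [260. 211.] 580 [ 0.482 -0.28   0.062]
jaw 0.63 [248. 207.] 1944 [ 0.508 -0.278  0.058]
hub 0.98 [267. 206.] 561 [ 0.475 -0.28   0.062]
sample_cell 0.82 [210. 202.] 449 [ 0.601 -0.266  0.043]
beaker 0.96 [265. 167.] 392 [ 0.545 -0.439  0.038]
beaker 0.29 [272. 213.] 232 [ 0.445 -0.285  0.066]
top [ 0.40990599 -0.3313973   0.91414567] [[0.02, -0.99, 0.11], [-1.0, -0.02, 0.02], [-0.02, -0.11, -0.99]] 391.9002534108816
vise 0.76 [252. 181.] 2839 [ 0.531 -0.293  0.041]
carriage 0.81 [249. 194.] 1429 [ 0.508 -0.298  0.064]
paddle 0.79 [280. 190.] 379 [ 0.512 -0.357  0.04 ]
jaw 0.71 [245. 201.] 499 [ 0.48  -0.288  0.066]
hub 0.78 [248. 205.] 505 [ 0.473 -0.288  0.066]
sample_cell 0.81 [240. 147.] 549 [ 0.604 -0.269  0.044]
sample_cell 0.53 [217. 244.] 244 [ 0.389 -0.225  0.016]
sample_cell 0.46 [251. 182.] 2978 [ 0.533 -0.293  0.041]
beaker 0.62 [323. 174.] 428 [ 0.555 -0.456  0.013]
dropper 0.63 [214. 157.] 219 [ 0.578 -0.213  0.058]
dropper 0.63 [244. 204.] 475 [ 0.475 -0.288  0.066]
0.9 0.0188 [[ 2.21957573e-01  1.35773301e-05 -9.75056324e-01]
 [ 9.75056323e-01 -4.47937728e-05  2.21957573e-01]
 [-4.06628602e-05 -9.99999999e-01 -2.31809786e-05]]
```

Run:
```python
import cv2,numpy as np
t=cv2.imread("pics/top1.png")[100:270,170:350]; s=cv2.imread("pics/scene1.png")[130:270,150:310]
a=cv2.resize(t,None,fx=3,fy=3,interpolation=2); b=cv2.resize(s,None,fx=1.6*0.9,fy=1.6*.9,interpolation=2)
b=cv2.copyMakeBorder(b,0,a.shape[0]-b.shape[0],0,0,0); cv2.imwrite("pics/b.png",np.hstack([a,b]))
```

```text
(no output)
```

View pics/b.png

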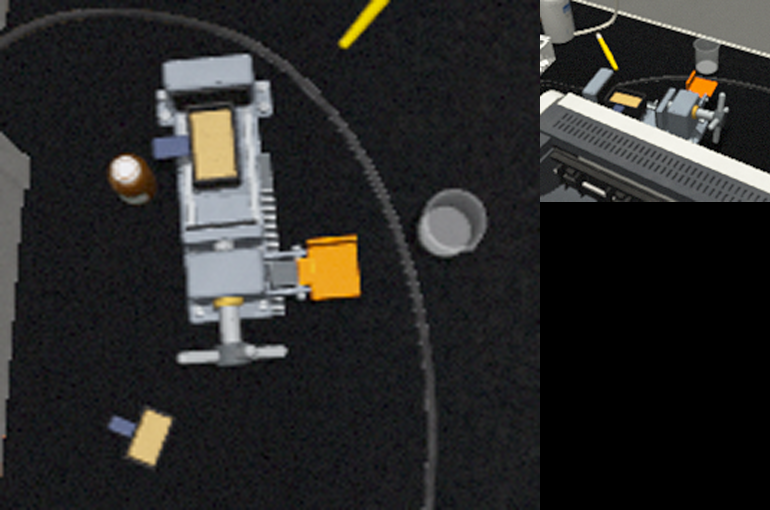

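```bash
cat >> h.py <<'E'
def R(yaw):
    c,s=np.cos(yaw),np.sin(yaw); return np.array([[c,0,-s],[s,0,c],[0,-1,0.]])
E
python3 - <<'E'
from h import *
env.set_gripper(0.0)
env.move_pose([0.50,-0.30,0.30],R(0.1))
print(env.get_clock(),env.get_qpos())
c=env.camera("wrist"); np.savez("pics/w1.npz",**c); print(c["xyz"],np.round(c["rotation"],2).tolist(),c["intrinsics"][0][0])
o=c["img"].copy()
for t in("vise","carriage","paddle","jaw","hub","sample_cell"):
    for d in env.masks_of("wrist",t)[:2]:
        p=pts(c,d["pixels"]); print(t,round(d["p"],2),np.round(d["xy"]),len(p),np.round(np.median(p,0),4))
cv2.imwrite("pics/w1.png",o)
c=env.camera("top"); np.savez("pics/t1.npz",**c)
E
```

```text
5.9083 [-5.83359777e-01 -9.36467951e-02  1.52278096e+00  8.37921342e-05
  1.71259368e+00 -6.84099805e-01]
[ 0.49380896 -0.23382583  0.46652462] [[0.99, 0.1, 0.02], [0.1, -0.97, -0.24], [-0.0, 0.24, -0.97]] 281.7962335929583
vise 0.84 [285. 166.] 6492 [ 0.5348 -0.2826  0.0448]
carriage 0.57 [264. 174.] 3092 [ 0.5085 -0.2913  0.067 ]
paddle 0.96 [267. 211.] 811 [ 0.5147 -0.3538  0.0403]
jaw 0.69 [243. 166.] 1011 [ 0.4727 -0.2826  0.0674]
hub 0.98 [237. 163.] 1104 [ 0.4714 -0.2829  0.0674]
sample_cell 0.81 [335. 160.] 1307 [ 0.6063 -0.2658  0.0439]
sample_cell 0.8 [192. 117.] 587 [ 0.391  -0.2225  0.0159]
```

View pics/w1.png

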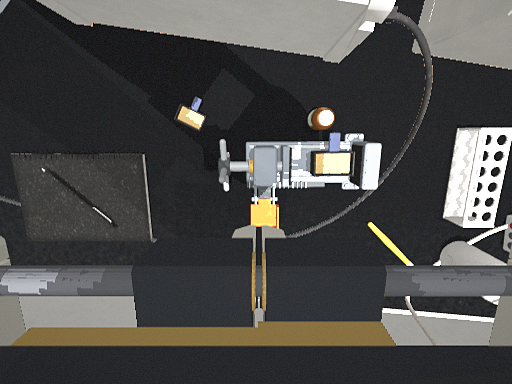

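Run:
```python
from h import *
for f in("w1","t1"):
    c=dict(np.load(f"pics/{f}.npz")); z=c["range_z"]; P=pts(c,np.ones_like(z,bool)); hsv=cv2.cvtColor(c["img"],cv2.COLOR_BGR2HSV)[z>0]
    def rect(n,m):
        q=P[m]; 
        if len(q)<20: print(f,n,len(q));return
        r=cv2.minAreaRect((q[:,:2]*1000).astype(np.float32)); print(f,n,len(q),np.round(r[0],1),np.round(r[1],1),round(r[2],2),"z",np.round(np.median(q[:,2])*1000,1))
    x,y,h=P.T
    S=hsv[:,1]; orange=(abs(hsv[:,0].astype(int)-15)<10)&(S>190)
    b=(y>-.335)&(y<-.22)
    rect("block",(x>.48)&(x<.54)&b&(h>.069)&(h<.078))
    rect("rear",(x>.62)&(x<.70)&b&(h>.067)&(h<.077))
    rect("paddle",orange&(x>.47)&(x<.56)&(y<-.32)&(h>.03)&(h<.046))
    rect("cell",(x>.55)&(x<.65)&(y>-.31)&(y<-.245)&(h>.046)&(h<.058))
    rect("frontjaw",(x>.535)&(x<.56)&b&(h>.062)&(h<.072))
    rect("spokes",(x>.455)&(x<.49)&(y>-.35)&(y<-.23)&(h>.045)&(h<.07))
    rect("hspoke up",(x>.455)&(x<.49)&(y>-.35)&(y<-.23)&(h>.085)&(h<.11))
c=cv2.imread("pics/w1.png")[90:240,170:390]; cv2.imwrite("pics/c1.png",cv2.resize(c,None,fx=3.5,fy=3.5,interpolation=2))
```

```text
w1 block 975 [ 515.3 -281.1] [50.2 55.1] 7.51 z 73.1
w1 rear 920 [ 671.4 -261.9] [62.  68.3] 6.42 z 71.9
w1 paddle 11
w1 cell 436 [ 613.1 -271.9] [53.5 72.9] 89.48 z 51.7
w1 frontjaw 271 [ 540.7 -279.1] [11.3 57.2] 0.09 z 67.9
w1 spokes 302 [ 472.5 -289.8] [35.  66.2] 0.19 z 63.7
w1 hspoke up 2
t1 block 0
t1 rear 0
t1 paddle 0
t1 cell 0
t1 frontjaw 0
t1 spokes 0
t1 hspoke up 0
```

View pics/c1.png

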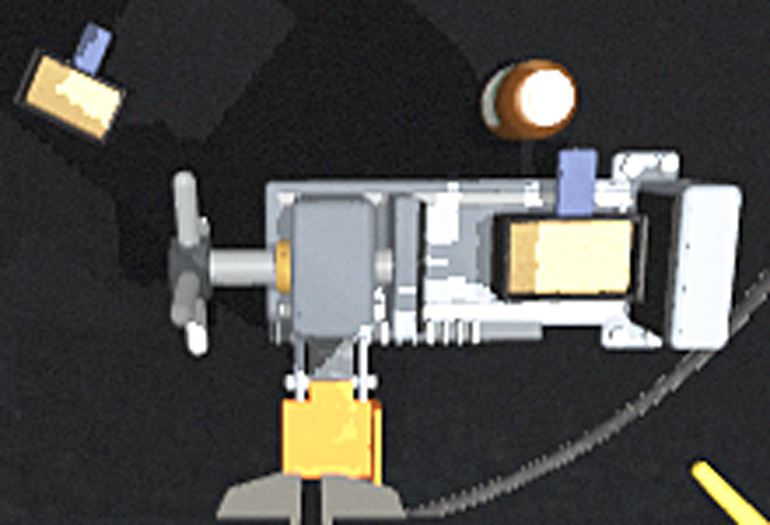

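Run:
```python
from h import *
print(env.get_width())
c=dict(np.load("pics/w1.npz")); z=c["range_z"]; P=pts(c,np.ones_like(z,bool)); img=c["img"][z>0].astype(int)
o=np.array([.53,-.28])
def ext(n,yaw,box,zr,extra=None):
    r=np.array([[np.cos(yaw),np.sin(yaw)],[-np.sin(yaw),np.cos(yaw)]]); q=(P[:,:2]-o)@r.T*1000; h=P[:,2]*1000
    m=(q[:,0]>box[0])&(q[:,0]<box[1])&(q[:,1]>box[2])&(q[:,1]<box[3])&(h>zr[0])&(h<zr[1])
    if extra is not None: m&=extra
    e=np.percentile(q[m],[2,98],axis=0); 
    mi=cv2.minAreaRect(q[m].astype(np.float32))
    print(n,m.sum(),"x",np.round(e[:,0],1),"y",np.round(e[:,1],1),"z",np.round(np.median(h[m]),1),"rect",np.round(mi[1],1),round(mi[2],2))
    return q[m],h[m]
yaw=0.115
org=(img[:,2]>150)&(img[:,0]<90)
ext("block",yaw,(-45,0,-35,35),(71.5,75))
q,h=ext("rear",yaw,(110,170,-40,40),(69.5,75))
ext("rear strip",yaw,(110,170,-25,25),(70,75))
ext("fjaw",yaw,(5,40,-35,35),(64,71))
q,h=ext("cell",yaw,(30,125,-25,25),(48,58))
ext("paddle",yaw,(-60,40,-110,-45),(37,43),org)
ext("lip",yaw,(-60,40,-110,-45),(50,60),org)
ext("spokes",yaw,(-90,-45,-55,55),(52,70))
ext("upsp",yaw,(-90,-45,-55,55),(94,110))
# yaw from long left edge of the bed: boundary per x column
r=np.array([[np.cos(yaw),np.sin(yaw)],[-np.sin(yaw),np.cos(yaw)]]); q=(P[:,:2]-o)@r.T*1000; H=P[:,2]*1000
for (a,b,zr) in((-25,25,(69.5,75)),):
    pass
m=(abs(H-12)<3)&(abs(q[:,1])<45); xs=np.arange(-50,105,8); L=[(x,q[m&(abs(q[:,0]-x)<4)][:,1].max()) for x in xs if (m&(abs(q[:,0]-x)<4)).any()]; print(np.round(L,1).tolist())
m=(abs(H-72)<2.5)&(abs(q[:,1])<40)&(q[:,0]>100); print("rear face",[ (y,round(float(np.min(q[m&(abs(q[:,1]-y)<4)][:,0])),1),round(float(np.max(q[m&(abs(q[:,1]-y)<4)][:,0])),1)) for y in range(-24,32,8)])
```

```text
0.000429647853014212
block 858 x [-37.8  -6.9] y [-25.2  26.5] z 73.2 rect [54.7 32.6] 89.08
rear 783 x [113.8 137.7] y [-31.   30.8] z 72.1 rect [65.6 57.3] 89.83
rear strip 584 x [115.5 137.3] y [-24.8  24.1] z 72.2 rect [49.4 25.9] 89.24
fjaw 263 x [ 5.9 14.8] y [-26.5  27.2] z 67.9 rect [ 9. 57.] 0.61
cell 391 x [ 49.2 112.7] y [-19.1  24.7] z 51.8 rect [49.3 64. ] 89.85
paddle 15 x [-43.5  -5.4] y [-92.8 -57.3] z 40.2 rect [27.5 49.3] 44.09
lip 13 x [-5.7 -3.1] y [-93.8 -61.7] z 51.9 rect [32.9  1.6] 84.98
spokes 391 x [-88.1 -46.3] y [-19.5  22.8] z 64.4 rect [46.1 47.3] 25.52
upsp 27 x [-84.3 -77.6] y [-16.   -9.3] z 95.8 rect [5.8 7.4] 38.64
[[-50.0, 32.5], [-42.0, 32.5], [-34.0, 33.8], [-26.0, 33.7], [-18.0, 33.6], [-10.0, 33.5], [-2.0, 33.3], [6.0, 33.3], [14.0, 33.1], [22.0, 33.0], [30.0, 32.9], [38.0, 32.8], [46.0, 32.6], [54.0, 32.6], [62.0, 32.5], [70.0, 32.3], [78.0, 32.2], [86.0, -30.1], [94.0, 28.8], [102.0, 31.9]]
rear face [(-24, 112.8, 137.1), (-16, 112.3, 137.7), (-8, 112.4, 137.5), (0, 112.8, 138.3), (8, 112.5, 138.7), (16, 113.2, 138.1), (24, 112.7, 174.8)]
```

```bash
cat >> h.py <<'E'
YAW=0.108; CX,SX=np.cos(YAW),np.sin(YAW)
def W(x,y,z):  # mm in frame at (.53,-.28) with vise axes -> world m
    return [.53+(CX*x-SX*y)/1000, -.28+(SX*x+CX*y)/1000, z/1000]
def V(p): 
    d=(np.array(p)[:2]-[.53,-.28])*1000; return np.round([CX*d[0]+SX*d[1],-SX*d[0]+CX*d[1],p[2]*1000],2)
def F(f): return np.round([CX*f[0]+SX*f[1],-SX*f[0]+CX*f[1],f[2]],2)
E
python3 - <<'E'
from h import *
env.move_pose(W(-27,-78,75),R(YAW)); print(env.get_clock(),F(env.get_wrist_force()))
print(env.move_l(W(-27,-78,50),feed=.05),F(env.get_wrist_force()))
print(env.move_l(W(-27,-78,41),feed=.02,until_force=3),V(env.get_tool_pos()),F(env.get_wrist_force()))
print(env.move_l(W(-27,-78,24),feed=.02,until_force=14),V(env.get_tool_pos()),F(env.get_wrist_force()),env.get_clock())
c=env.camera("wrist"); cv2.imwrite("pics/d.png",c["img"][90:300,150:420])
E
```

```text
7.2333 [ 0.27 -0.17  0.68]
False [-0.12 -0.44 -0.02]
False [-26.98 -77.98  40.98] [ 0.27 -0.01  0.5 ]
True [-26.27 -78.72  34.28] [-1.11  1.71 10.96] 9.0083
```

Run:
```python
from h import *
for z in (33,32,31,30):
    r=env.move_l(W(-27,-78,z),feed=.01,until_force=9); print(r,V(env.get_tool_pos()),F(env.get_wrist_force()))
    if r or F(env.get_wrist_force())[2]>19: break
print(env.get_clock())
c=env.camera("wrist"); cv2.imwrite("pics/d.png",cv2.resize(c["img"][80:260,150:400],None,fx=3,fy=3,interpolation=2))
```

```text
False [-26.34 -78.63  34.44] [-0.33  0.73 10.08]
False [-26.19 -78.67  33.9 ] [-0.42  1.67 15.  ]
False [-25.79 -78.75  33.71] [-0.75  3.25 21.31]
9.8083
```

View pics/d.png

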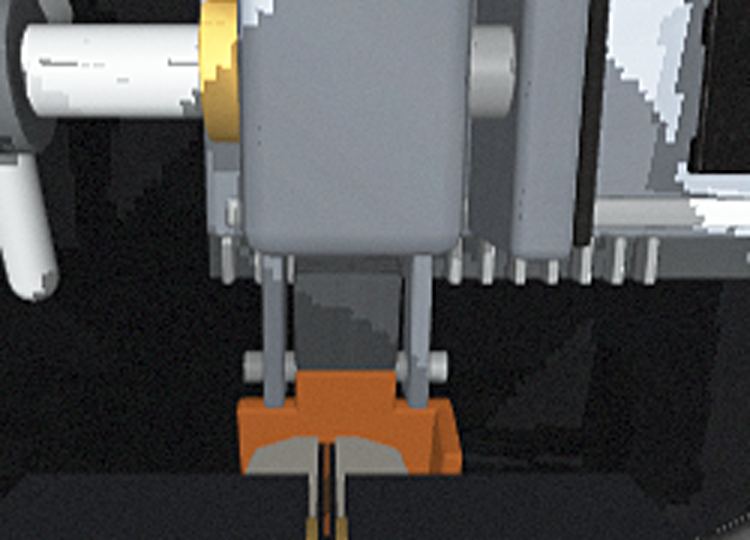

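Run:
```python
from h import *
env.move_l(W(-1,-78,31.5),feed=.03); print(V(env.get_tool_pos()),F(env.get_wrist_force()),env.get_clock())
c=env.camera("wrist"); np.savez("pics/w2.npz",**c); cv2.imwrite("pics/e.png",cv2.resize(c["img"][40:260,150:420],None,fx=2.6,fy=2.6,interpolation=2))
```

```text
[  0.2  -78.74  33.83] [ 1.3   1.49 17.89] 10.875
```

View pics/e.png

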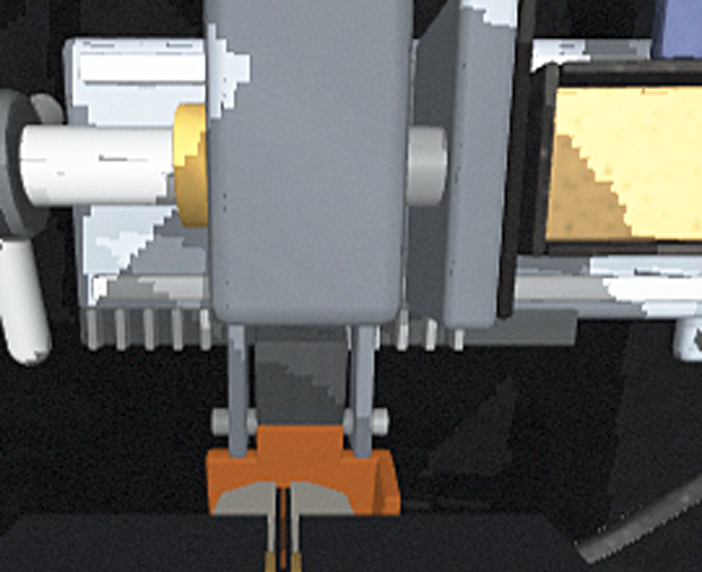

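Run:
```python
from h import *
for x in np.arange(1,16,1.0):
    r=env.move_l(W(x,-78,31.5),feed=.015,until_force=5); f=F(env.get_wrist_force()); print(x,r,V(env.get_tool_pos()),f)
    if r or f[0]<-5: break
print(env.get_clock())
c=env.camera("wrist"); np.savez("pics/w3.npz",**c); cv2.imwrite("pics/f.png",cv2.resize(c["img"][40:260,150:420],None,fx=2.6,fy=2.6,interpolation=2))
```

```text
1.0 False [  2.18 -78.75  33.86] [-0.39  1.86 17.18]
2.0 False [  3.09 -78.75  33.87] [-1.03  1.6  17.32]
3.0 False [  4.09 -78.75  33.86] [-1.59  1.86 17.91]
4.0 False [  5.11 -78.75  33.87] [-1.43  2.22 16.43]
5.0 False [  6.09 -78.74  33.85] [-0.02  2.02 18.05]
6.0 False [  7.1  -78.75  33.84] [-1.47  1.83 17.67]
7.0 False [  8.07 -78.73  33.84] [-1.74  1.63 17.91]
8.0 False [  9.04 -78.76  33.82] [-1.21  2.27 18.27]
9.0 False [ 10.04 -78.75  33.82] [-0.74  1.82 17.21]
10.0 False [ 10.68 -78.79  33.81] [-4.7   1.69 19.09]
11.0 False [ 11.22 -78.92  33.71] [-6.88  0.61 18.79]
13.7083
```

View pics/f.png

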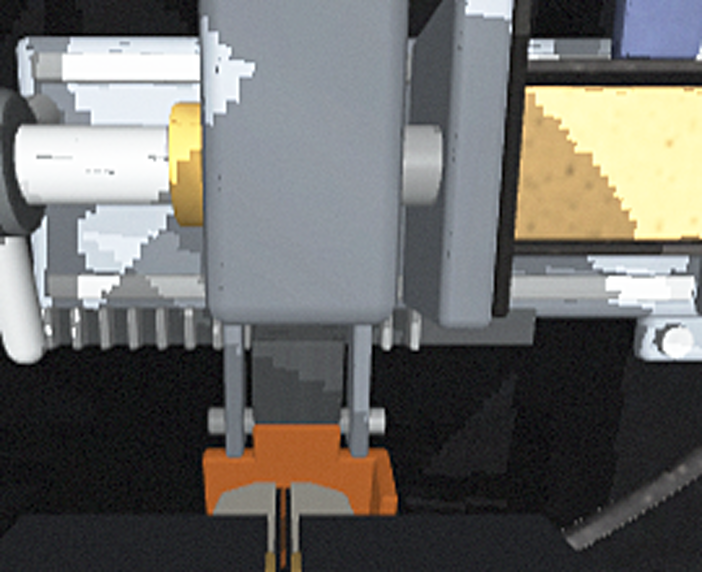

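Run:
```python
from h import *
env.move_l(W(10,-78,31.5),feed=.02)
env.move_l(W(10,-78,45),feed=.04); print(F(env.get_wrist_force()))
env.move_l(W(10,-78,170),feed=.2); print(env.get_clock(),F(env.get_wrist_force()))
c=env.camera("wrist"); np.savez("pics/w4.npz",**c); cv2.imwrite("pics/g.png",cv2.resize(c["img"][60:300,120:430],None,fx=2.5,fy=2.5,interpolation=2))
P=pts(c,np.ones((384,512),bool)); img=c["img"][c["range_z"]>0].astype(int)
d=(P[:,:2]-[.53,-.28])*1000; q=np.stack([CX*d[:,0]+SX*d[:,1],-SX*d[:,0]+CX*d[:,1],P[:,2]*1000],1)
m=(img[:,2]>img[:,0]*2)&(img[:,2]>100)&(q[:,1]<-45)&(q[:,1]>-110)&(abs(q[:,0]-13)<40)
print("paddle",np.round(np.median(q[m],0),1),m.sum(),np.polyfit(q[m&(q[:,2]<46)][:,1],q[m&(q[:,2]<46)][:,2],1))
def med(n,lo,hi):
    m=np.all((q>lo)&(q<hi),1); print(n,m.sum(),np.round(np.percentile(q[m],[3,50,97],axis=0),1).tolist()) if m.any() else print(n,0)
med("block",(-15,-40,71),(45,40,76)); med("fjaw",(38,-35,65),(70,35,70)); med("rear",(100,-35,70),(160,35,75))
m=np.all((q>(-58,-60,40))&(q<(-36,60,110)),1); s=q[m]
for y in range(-48,52,6):
    k=abs(s[:,1]-y)<3
    if k.any(): print(y,k.sum(),np.round(np.percentile(s[k][:,2],[5,50,95]),1),np.round(np.median(s[k][:,0]),1))
```

```text
[ 0.32  0.48 -0.74]
15.2667 [ 0.14  0.33 -0.3 ]
paddle [ 11.  -55.5 280.7] 7275 [ 0.19785105 54.74642089]
block 2265 [[-1.5, -25.4, 71.6], [13.8, 0.9, 73.3], [28.8, 25.3, 74.7]]
fjaw 915 [[38.7, -26.6, 66.1], [44.6, 1.1, 68.0], [50.9, 26.6, 69.5]]
rear 1883 [[115.9, -30.1, 70.3], [126.1, 1.7, 72.2], [137.2, 29.9, 73.6]]
-36 40 [44.8 47.3 49. ] -44.1
-30 54 [46.3 49.3 50.7] -43.8
-24 53 [48.6 51.7 53.9] -43.7
-18 85 [51.5 55.  96.5] -43.9
-12 141 [55.  90.5 96.9] -42.1
-6 137 [62.3 77.  90.7] -41.1
0 133 [66.5 69.9 75.4] -43.4
6 118 [62.6 68.5 70.3] -43.1
12 108 [61.2 65.9 68.1] -43.3
18 75 [65.6 68.4 70.5] -43.7
24 78 [67.5 70.7 72.8] -43.7
30 85 [69.5 73.3 75.3] -43.4
36 67 [71.3 74.3 76.1] -43.8
42 1 [71.6 71.6 71.6] -42.5
```

View pics/g.png

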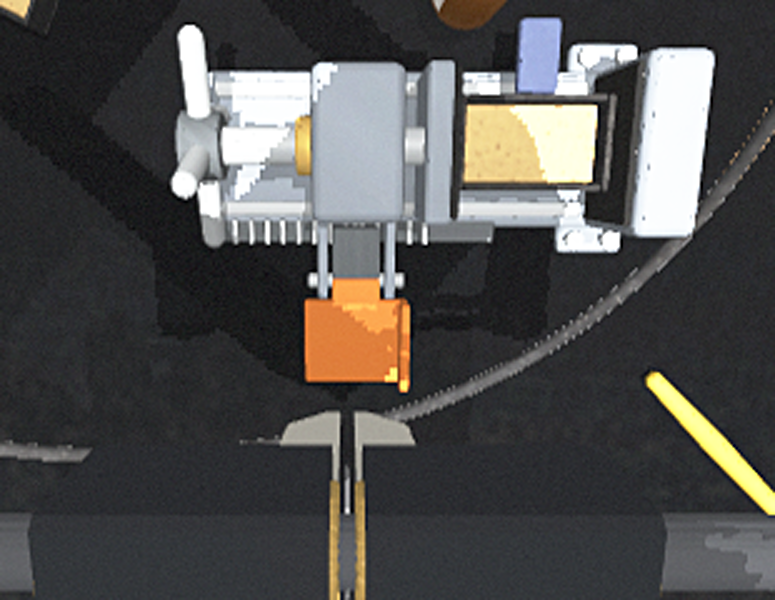

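```bash
cat >> h.py <<'E'
HX,HY,HZ,r=-43.8,0.3,57.,34.
def tcp(th): return W(HX,HY-r*np.sin(th)+4.5*np.cos(th)+7.5,HZ+r*np.cos(th)+4.5*np.sin(th))
def tau(th):
    f=[]
    for _ in range(4): f.append(env.get_wrist_force()); env.wait(.02)
    f=F(np.mean(f,0)); return r/1000*(f[1]*np.cos(th)+f[2]*np.sin(th)),f
def stroke(a,b,step,lim):
    p=tcp(a); env.move_l(p[:2]+[max(p[2]+.03,.12)],feed=.2); env.move_l(p,feed=.08)
    th=a
    while th<b-1e-6:
        th=min(th+step,b); env.move_l(tcp(th),feed=.04); t,f=tau(th); v=V(env.get_tool_pos())
        # actual corner -> actual spoke angle
        y,z=v[1]-7.5-HY,v[2]-HZ; act=np.arctan2(-y,z)+np.arcsin(4.5/np.hypot(y,z))
        print(f"{th:.2f} act {act:.3f} tau {t:.3f} dx {v[0]-HX:.1f}",f)
        if t>lim: print("LIMIT"); break
    print(env.get_clock()); return th
def up():
    p=np.array(env.get_tool_pos()); env.move_l(p+[0,0,.06],feed=.2)
def look(n):
    c=env.camera("wrist"); img=c["img"]; P=pts(c,np.ones((384,512),bool)); img=img[c["range_z"]>0].astype(int)
    q=np.array([V(p) for p in P]); m=(img[:,2]>img[:,0]*2)&(img[:,2]>100)&(q[:,1]<-57)&(q[:,1]>-95)&(abs(q[:,0]-9)<16)&(q[:,2]<60)
    if m.sum()>20: print("paddle slope",np.polyfit(q[m][:,1],q[m][:,2],1),np.round(np.median(q[m],0),1),m.sum())
    s=q[np.all((q>(-60,-60,30))&(q<(-34,60,110)),1)]
    for y in range(-42,48,12):
        k=abs(s[:,1]-y)<3
        if k.sum()>5: print(y,k.sum(),np.round(np.percentile(s[k][:,2],[5,50,95]),1))
    cv2.imwrite(f"pics/{n}.png",c["img"])
E
python3 - <<'E'
from h import *
env.move_pose(W(HX,10,150),R(YAW)); print(env.get_clock())
stroke(.1,1.15,.15,.33)
E
```

```text
15.8167
0.25 act 0.253 tau -0.010 dx 0.0 [-0.06 -0.27 -0.13]
0.40 act 0.399 tau 0.092 dx 0.0 [0.69 2.37 1.38]
0.55 act 0.548 tau 0.119 dx 0.1 [1.21 3.45 1.06]
0.70 act 0.697 tau 0.110 dx -0.0 [0.98 3.17 1.25]
0.85 act 0.847 tau 0.096 dx 0.0 [0.51 2.46 1.58]
1.00 act 0.998 tau 0.110 dx 0.0 [0.86 2.18 2.43]
1.15 act 1.152 tau 0.091 dx -0.0 [0.99 1.02 2.49]
19.025
```

Run:
```python
from h import *
up(); env.move_l(W(-20,-60,170),feed=.3); look("h1"); print(env.get_clock())
```

```text
paddle slope [-4.50403836e-03  4.00702883e+01] [  8.3 -66.8  40.4] 437
-30 59 [73.  76.1 77.9]
-18 69 [66.4 70.  71.9]
-6 111 [62.  68.1 70.3]
6 125 [62.4 72.8 84.4]
18 82 [52.1 94.  96.3]
30 59 [44.6 47.5 49.4]
19.8667
```

Run:
```python
from h import *
env.move_l(W(HX,35,150),feed=.3)
stroke(-.72,.9,.1,.16)
```

```text
-0.62 act -0.609 tau -0.011 dx 0.1 [-0.14 -0.2   0.27]
-0.52 act -0.517 tau 0.033 dx 0.0 [-0.44  1.45  0.59]
-0.42 act -0.424 tau 0.125 dx -0.1 [-0.51  3.72 -0.71]
-0.32 act -0.322 tau 0.127 dx -0.0 [-0.53  3.34 -1.79]
-0.22 act -0.222 tau 0.130 dx -0.1 [-0.56  3.48 -1.91]
-0.12 act -0.121 tau 0.108 dx -0.0 [-0.73  2.98 -1.83]
-0.02 act -0.021 tau 0.134 dx -0.0 [ 0.03  3.88 -2.41]
0.08 act 0.079 tau 0.140 dx 0.0 [-0.6   4.29 -1.86]
0.18 act 0.179 tau 0.106 dx 0.0 [-0.75  3.57 -2.18]
0.28 act 0.279 tau 0.116 dx 0.0 [-0.72  4.19 -2.18]
0.38 act 0.379 tau 0.123 dx 0.0 [-0.74  4.43 -1.31]
0.48 act 0.479 tau 0.144 dx 0.0 [-1.25  4.98 -0.39]
0.58 act 0.577 tau 0.125 dx 0.1 [-0.84  4.76 -0.55]
0.68 act 0.676 tau 0.142 dx 0.1 [-0.8   5.18  0.24]
0.78 act 0.774 tau 0.148 dx 0.1 [-1.4   5.09  1.03]
0.88 act 0.872 tau 0.166 dx 0.2 [-0.52  4.14  2.93]
LIMIT
26.375
```

Run:
```python
from h import *
th=.88
while th<1.2:
    th+=.05; env.move_l(tcp(th),feed=.02); t,f=tau(th); v=V(env.get_tool_pos())
    y,z=v[1]-7.5-HY,v[2]-HZ; act=np.arctan2(-y,z)+np.arcsin(4.5/np.hypot(y,z))
    print(f"{th:.2f} act {act:.3f} tau {t:.3f}",f)
    if t>.22: break
print(env.get_clock())
```

```text
0.93 act 0.922 tau 0.204 [-0.93  4.49  4.13]
0.98 act 0.973 tau 0.231 [-0.48  4.14  5.4 ]
27.0083
```

Run:
```python
from h import *
for i in range(4):
    t,f=tau(.98); print(round(t,3),f,V(env.get_tool_pos())); env.wait(.3)
up(); env.move_l(W(-20,-60,170),feed=.3); look("h2"); print(env.get_clock(),F(env.get_wrist_force()))
cv2.imwrite("pics/h2b.png",cv2.resize(cv2.imread("pics/h2.png")[60:300,120:430],None,fx=2.5,fy=2.5))
```

```text
0.225 [-0.81  3.87  5.36] [-43.59 -18.15  80.12]
0.229 [-0.7   4.18  5.29] [-43.6  -18.13  80.11]
0.213 [-0.4   3.81  4.98] [-43.58 -18.14  80.14]
0.209 [-0.6   3.98  4.72] [-43.56 -18.14  80.13]
paddle slope [-4.28198890e-03  4.01102424e+01] [  7.3 -66.2  40.4] 427
-30 62 [81.4 83.3 84.8]
-18 79 [35.4 75.2 78.3]
-6 112 [62.6 68.3 70.4]
6 130 [61.7 69.5 74.6]
18 102 [46.7 86.1 90.8]
30 36 [37.5 39.8 53.7]
29.3167 [ 0.07 -0.02  0.14]
```

View pics/h2b.png

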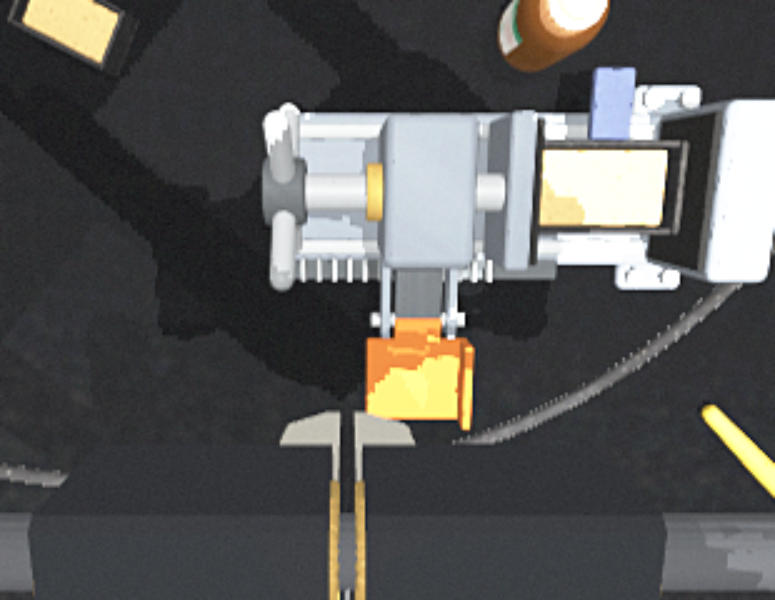

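```bash
python3 -c "
from h import *
env.hand_in(); print(env.get_clock())"
```

```text
the job is handed in; nothing more can be done
the job is handed in; nothing more can be done
```

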